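# Bolt the knife box shut

## Robot

A 6-joint arm with a two-finger parallel gripper is mounted at the origin on a cart in front of the work surface, level with it; the furniture and walls round the work are solid. World frame = base frame: x ahead of the robot, y to its left, z up, the work surface at z = 0. Lengths are in m, angles in rad, forces in N, time in s.
With the tool pointing down it reaches from about 0.4 to 0.825 m from the base axis. Payload 7 kg.
Tool frame: the origin (TCP) lies midway between the tips of the shut fingers; the grasp point (between the pads) lies 19 mm behind it; z points along the fingers, y is the line along which they close (so a half turn about z gives the same grasp; the last joint's range is limited). The gripper opens to 88 mm and grips with 3 to 60 N. Pads are 19 mm wide; open, the fingers measure 130 mm over their backs; the gripper's body (78 mm by 193 mm) begins 47 mm behind the grasp point.
Start: joints at [-0.95, 0.359, 0.012, 0, -1.224, -0.288], TCP at [0.22, -0.638, 0.187] pointing down, gripper open.
Joint ranges: [-3.07, 3.07], [-1.43, 2.12], [-1.02, 1.25], [-3.03, 1.67], [-3.05, -0], [-3.03, 3.03]. Speed limits (rad/s): [2.39, 2.39, 3.01, 3.14, 3.14, 3.14].

## Interface

Orientations are given as [roll, pitch, yaw] about the fixed x, y, z axes, in that order (R = Rz(yaw) Ry(pitch) Rx(roll)).
In Python, from station import get_state, grab_frame, calibration, job_done, boxes_of, regions_of, spot_point gives the robot as it stands. The module is installed in compiled form; this text tells all that it offers.
- The arm moves only by the tool arm_command, never from a script. Its argument "commands" is a list of rows, each an object of numbers: "tx", "ty", "tz": the shift along the tool's x, y, z each as a share of 25 cm, from -1 to 1; "twist": the turn about the tool's z as a share of 180 degrees, from -1 to 1. A call has exactly 8 rows; each row is the pose to reach, as a shift and turn from the pose commanded when the call began, along the tool's axes at that moment, turning the shorter way round; what a row does not reach only later rows make up. A row lasts 1/12 s, in which the tool goes at most 41.7 mm and 7.16 degrees, less where a joint would pass 70% of its speed; a pose out of reach is approached as far as the arm can. A call with a number of a shift or a turn outside -1 to 1 is refused whole. A call with a gripper value outside its range is refused whole. "claw" is the opening, from 0 (shut) to 1 (fully open), set as the call begins (left out, the last holds). The fingers move at their own pace and stop on an object; "grip_force" is the grip in N (left out, the last holds). Time passes only in rows, so rows that repeat a pose let the fingers close, or fill a call up. It gives the time, the measured TCP pose, the force, the opening and the grip force at its end, in the units of the state.
- get_state(): the state, without advancing time (a new reading comes with each control period).
- grab_frame(name): name is "scene" or "top" or "wrist"; returns the picture (420x560x3 uint8, red, green, blue); there is no depth.
- calibration(name): a dict with "camera_matrix" (3x3 intrinsics, pixels), "k1" (the pictures are not rectified: a ray, as slopes to the right and down, at radius r is drawn at 1 + k1 r^2 times it, then the intrinsics apply), "extrinsics" (4x4, takes a point from camera to world coordinates). Camera axes: x right, y down, z forward; pixel columns grow to the right and rows downward; lengths in m; the calibration is good to about 2 mm. A picture is of the moment at which its call begins: read the wrist's pose just before it. calibration takes no time and is no camera call; for the wrist camera it gives the pose at the moment of the call.
- job_done(): hands the job in; it is judged then, once.
Trained networks look in the newest picture that a camera, given by its name, has taken for a name from the list of things; names that differ only in an ending like _2 or _b are one class to them, and where a whole thing is asked for, a point or a joint stands for the part that bears it (a point fixed in the world has none). Each returns a list of dicts, best first, with "score" (0 to 1); they miss things now and then, are a little off and sometimes report something else, mostly with a low value. They report only what shows in the picture. A call takes as long as a camera call.
- boxes_of(query, camera): "rect" ([left, top, right, bottom] in pixels, round what is visible of it).
- regions_of(query, camera): "region" (420x560 bool, what is visible of it) and "rect" ([left, top, right, bottom] in pixels, round what is visible of it).
- spot_point(query, camera): "uv" ([column, row] in pixels: a listed point, or the origin of a listed thing).
The state is a dict: "t": time; "q": joint angles; "qd": joint speeds; "joint_efforts": joint torques, N m; "eef_pos": TCP position; "ee_rot": TCP orientation; "force": force on the tool from outside, world axes, zero at the start; "moment": the same for the moment, N m; "width": finger opening in m; "gripper_force": force on a finger pad.
Only numpy, scipy, OpenCV 4.12 (cv2) and the standard library are available. Lean on these libraries where they do the work, as an engineer would, in place of code of your own. Each camera call takes 0.05 s, during which the arm holds its last target. There are 200 camera calls.

## Task

Bolt the knife box shut: swing the bolt's lever up, slide the bolt to the left fully home in its keeper, then turn the lever down into the keeper's notch and let go. Feel for the stop and be gentle: neither ram the bolt into the keeper nor force the lever down beside the notch. Leave the things on and around the box where they are.

Things in the scene. Friction and masses are not known exactly. Their poses are not given: they have to be found in the camera images.
- knife_box: Closed wooden knife box, 190 (x) x 260 (y) x 70 mm high, fixed on the worktop. Origin: centre of its underside; x to its back, y to its left, z up. Its top is a lid and, left of it (y over 48 mm), a fixed end board. A steel barrel bolt on the lid slides left (+y) into a keeper on the end board. A sardine tin and a timer stand on the top, over 20 mm behind the rod.
- bolt: Fixed steel plate of the bolt. Origin: on the lid's surface under the rod's axis; axes as the box. The 12 mm rod lies along y, its axis 20 mm above the origin, in two barrel loops (y -52 to -10 mm, 32 mm high). A guide wall 29 mm high stands at x -23 to -19, y 17 to 39 mm: the lever slides past only when raised to under 0.9 rad.
- bolt_rod (a joint): Rod travel to the left (box +y), m. 0 = fully drawn back; starts at 0 to 0.010. At value v the lever is at y = v in the bolt's frame. Sliding takes about 4 N; it stays where left. It stops hard against the closed end of the keeper's socket at some value from 0.047 to 0.073, which differs from box to box, is not measured and must be felt.
- bolt_lever (a joint): Lever angle about the rod's axis, rad. 0 = upright, growing as it swings down to the front (box -x); 1.45 = right down, nearly level, its end stop (other stop -0.2). Starts turned down at 1.15 to 1.40. Friction of about 1.5 N at the knob; it stays where left.
- knob (a point): Centre of the steel thumb knob (disc 22 mm across, flat faces 14 mm apart along the rod) at the end of the lever (8 mm round bar), 60 mm from the rod's axis. In the bolt's frame: x = -0.060 sin(a), y = v, z = 0.020 + 0.060 cos(a), with lever angle a and rod travel v. Pinch it from above, fingers closing along the rod (over 25 mm free each side); it can turn between the pads.
- keeper: Keeper plate on the end board; origin, axes as bolt. A catch is clamped somewhere along it: a 31 mm high socket with closed end for the rod and, at x -27 to -24 mm, a 29 mm high comb with a notch 11.5 mm wide, open upward. With the tip on the closed end the lever is over the notch; over 2 mm short of it, it lands on the comb at about 1.0 rad. The bolt may press the keeper with at most 15 N.
- sardine_tin: Flat tin, 63 x 105 x 24 mm, standing on the box's top behind the bolt. Bystander. Origin: centre of its underside.
- timer: Round kitchen timer, 62 mm across, 38 mm high, standing on the box's top behind the keeper. Bystander. Origin: centre of its underside.
- mug: Plain white mug, upside down, 98 mm high. Bystander at the back. Origin: underside.
- spice_jar: Spice jar, 42 mm across, 96 mm high. Bystander at the back. Origin: underside.
- salt_shaker: Salt shaker, 44 mm across, 90 mm high. Bystander at the back. Origin: underside.
- cream_tin: Round flat cream tin, 90 mm across, 32 mm high. Bystander at the back. Origin: underside.
- yoghurt_pot: Yoghurt pot, 72 mm across, 71 mm high. Bystander at the back. Origin: underside.
- lemon: Lemon, 78 x 55 x 56 mm. Bystander at the front right. Origin: underside. Behind and right of it a fixed draining rack and grater stand (y below -0.28 m), utensils in it up to 0.4 m high: keep the arm clear.

How it is judged:
By the outcome, as a careful person would: the job done as asked, in the order asked, and still so for the second after the job is handed in, with the robot touching nothing.
It also fails if it takes over 51 s, if anything falls off the work surface, if the arm or the gripper's body presses on something with over 40 N, if the wrist force passes 120 N, or if a joint passes its speed limit or range.

## Working session

There is one attempt and no reset: what is moved stays moved. The work goes in short steps, Python scripts to look and compute and a tool call to move; the robot and the scene stay as the last step left them, time stands still between calls to the robot, and variables do not carry over. Pictures are saved under pics/ and viewed, at most 10 in all, crops included, and the job is handed in when it is done.

Besides the shell and the picture viewer there is one more tool, called after "Call:" by a JSON object that holds its "name" and its "arguments". arm_command: Moves the arm, as the interface text tells. Shift numbers are shares of 25 cm and turn numbers shares of 180 degrees, none past 1 either way. Its arguments: {"type":"object","properties":{"commands":{"type":"array"},"claw":{"type":"number"},"grip_force":{"type":"number"}},"required":["commands"]}

```bash
mkdir -p pics; cat > h.py <<'E'
from station import *
import numpy as np, cv2
from scipy.spatial.transform import Rotation as R
def ray(cam,uv,cal=None):
    c=cal or calibration(cam);K=np.array(c["camera_matrix"]);E=np.array(c["extrinsics"])
    d=np.linalg.solve(K,[uv[0],uv[1],1.])[:2];s=d.copy()
    for _ in range(20): s=d/(1+c["k1"]*(s@s))
    r=E[:3,:3]@np.array([s[0],s[1],1]);return E[:3,3],r/np.linalg.norm(r)
def onz(cam,uv,z,cal=None):
    o,r=ray(cam,uv,cal);return o+r*(z-o[2])/r[2]
def tri(rs):
    A=sum(np.eye(3)-np.outer(r,r) for o,r in rs);b=sum((np.eye(3)-np.outer(r,r))@o for o,r in rs)
    return np.linalg.solve(A,b)
def proj(cam,p,cal=None):
    c=cal or calibration(cam);E=np.linalg.inv(c["extrinsics"]);q=E[:3,:3]@p+E[:3,3];s=q[:2]/q[2]
    s=s*(1+c["k1"]*(s@s));return (np.array(c["camera_matrix"])@[s[0],s[1],1])[:2]
E
python3 - <<'E'
from h import *
s=get_state();print(s["t"],s["eef_pos"],s["ee_rot"],s["force"],s["width"])
ims=[]
for c in("scene","top"):
    im=grab_frame(c);cv2.imwrite(f"pics/{c}.png",im[:,:,::-1])
    print(c,calibration(c)["extrinsics"])
    for n in("knife_box","bolt","keeper","knob"):
        r=spot_point(n,c);print(n,[(np.round(x["uv"],1),round(x["score"],2)) for x in r[:2]])
E
```

```text
0.0 [ 0.22028823 -0.63744196  0.18610971] [ 3.13989607e+00 -1.69270912e-04 -2.80888808e+00] [-0.13107149  0.32402527 -0.43581668] 0.08788393806212096
scene [[-0.70741305 -0.5134167   0.4857675  -0.11875202]
 [-0.70661353  0.52952797 -0.46935855  0.66328444]
 [-0.01625096 -0.67528025 -0.73738219  1.17116571]
 [ 0.          0.          0.          1.        ]]
knife_box [(array([252.4, 278.4]), 0.9), (array([259.7, 234.7]), 0.28)]
bolt [(array([250.3, 264.7]), 0.69), (array([224.6, 213.2]), 0.56)]
keeper [(array([247.9, 264.6]), 0.75)]
knob [(array([260. , 269.5]), 0.66)]
top [[-0.00893616 -0.98609597  0.16593636  0.39305815]
 [-0.99923544  0.01512218  0.0360535  -0.03658347]
 [-0.03806153 -0.16548731 -0.98547718  1.106647  ]
 [ 0.          0.          0.          1.        ]]
knife_box [(array([230. , 219.2]), 0.7)]
bolt [(array([226.4, 216. ]), 0.63)]
keeper []
knob [(array([215.5, 235.7]), 0.51), (array([308.2, 129.5]), 0.41)]
```

```bash
python3 - <<'E'
import cv2
a=cv2.imread("pics/scene.png")[150:360,130:410];b=cv2.imread("pics/top.png")[110:320,90:370]
cv2.imwrite("pics/c1.png",cv2.resize(a,None,fx=2.8,fy=2.8,interpolation=2));cv2.imwrite("pics/c2.png",cv2.resize(b,None,fx=2.8,fy=2.8,interpolation=2))
E
python3 - <<'E'
from h import *
print("knob",tri([ray("scene",[260,269.5]),ray("top",[215.5,235.7])]))
print("bolt",tri([ray("scene",[250.3,264.7]),ray("top",[226.4,216])]), onz("top",[226.4,216],.07), onz("scene",[250.3,264.7],.07), onz("scene",[224.6,213.2],.07))
print("box",tri([ray("scene",[252.4,278.4]),ray("top",[230,219.2])]),onz("scene",[252.4,278.4],0))
E
```

```text
knob [0.48034261 0.14228255 0.10732573]
bolt [0.53475191 0.12537625 0.06049952] [0.53440029 0.12457752 0.07      ] [0.52812587 0.12944751 0.07      ] [0.71654808 0.05392969 0.07      ]
box [ 0.53344419  0.12455706 -0.00069573] [0.53085536 0.12371673 0.        ]
```

View pics/c1.png

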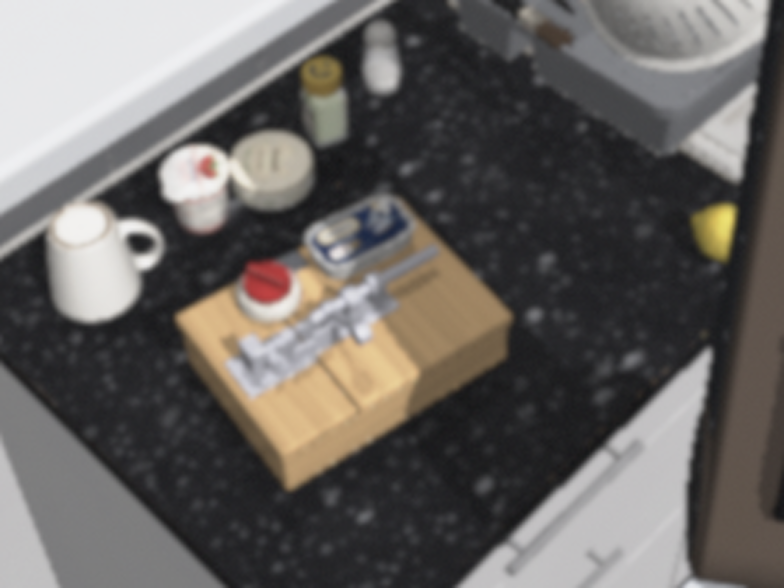

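View pics/c2.png

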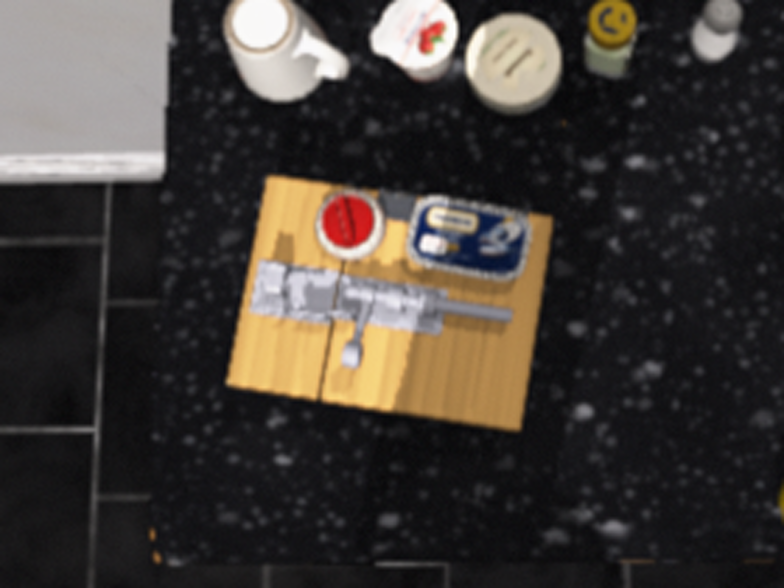

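The scene shows the lever down at the front right of the keeper, with the knob at about (259,268) in the scene picture and (215,236) in the top picture. Tin and timer stand behind the bolt. Next: box yaw and the approach move.

```bash
cat >> h.py <<'E'
def share(dw):
    """world shift -> tool shares"""
    Rm=R.from_euler('xyz',get_state()["ee_rot"]).as_matrix();return np.round(Rm.T@np.array(dw)/.25,3)
E
python3 - <<'E'
from h import *
f=lambda u,v:(u/2.8+90,v/2.8+110)
C=[onz("top",f(*p),z) for p,z in[((228,385),.07),((520,430),.07),((267,177),.07),((551,215),.07),((512,315),.09),((355,290),.09)]]
for c in C:print(c.round(3))
for a,b in((1,0),(3,2),(4,5)):
    d=C[b]-C[a];print("yaw",-np.degrees(np.arctan2(d[0],d[1])))
print("lemon",onz("scene",(387,233),.03))
print("rackcorner",onz("scene",(660/2.8+130,148/2.8+150),.0))
s=get_state()
for p in([.36,-.2,.25],[.48,.142,.24]): print(share(np.array(p)-s["eef_pos"]))
E
```

```text
[0.459 0.259 0.07 ]
[0.417 0.004 0.07 ]
[0.644 0.23  0.07 ]
[ 0.605 -0.025  0.07 ]
[0.514 0.01  0.09 ]
[0.538 0.145 0.09 ]
yaw -9.144653014298731
yaw -8.750239423450415
yaw -9.834480270383938
lemon [ 0.35344665 -0.24183953  0.03      ]
rackcorner [ 0.48712605 -0.31956999  0.        ]
[-1.1    1.473 -0.252]
[-2.     2.609 -0.212]
```

Call:
{"name": "arm_command", "arguments": {"commands": [{"tx": -0.1,"ty": 0.125,"tz": -0.03,"twist": 0.03},{"tx": -0.2,"ty": 0.25,"tz": -0.06,"twist": 0.06},{"tx": -0.3,"ty": 0.38,"tz": -0.1,"twist": 0.09},{"tx": -0.4,"ty": 0.5,"tz": -0.13,"twist": 0.12},{"tx": -0.5,"ty": 0.63,"tz": -0.16,"twist": 0.156},{"tx": -0.6,"ty": 0.75,"tz": -0.2,"twist": 0.156},{"tx": -0.7,"ty": 0.88,"tz": -0.2,"twist": 0.156},{"tx": -0.77,"ty": 1,"tz": -0.2,"twist": 0.156}], "claw": 1, "grip_force": 10}}

```text
t: 1.17
eef_pos: [0.3217, -0.337, 0.2379]
ee_rot: [-3.141, 0.002, 2.984]
force: [0.5, 0.8, -0.1]
width: 0.0878
gripper_force: 0.0
```

```bash
python3 - <<'E'
from h import *
s=get_state();print(s["eef_pos"],s["ee_rot"],share(np.array([.45,.12,.25])-s["eef_pos"]))
E
```

```text
[ 0.32170447 -0.33702429  0.23790966] [-3.14110463e+00  2.14701594e-03  2.98446079e+00] [-0.221  1.886 -0.049]
```

Call:
{"name": "arm_command", "arguments": {"commands": [{"tx": -0.01,"ty": 0.13},{"tx": -0.02,"ty": 0.26},{"tx": -0.04,"ty": 0.39},{"tx": -0.05,"ty": 0.52},{"tx": -0.07,"ty": 0.65},{"tx": -0.08,"ty": 0.78},{"tx": -0.1,"ty": 0.9},{"tx": -0.11,"ty": 1}]}}

```text
invalid input
```

Call:
{"name": "arm_command", "arguments": {"commands": [{"tx": -0.02,"ty": 0.13},{"tx": -0.03,"ty": 0.26},{"tx": -0.05,"ty": 0.39},{"tx": -0.07,"ty": 0.52},{"tx": -0.09,"ty": 0.65},{"tx": -0.11,"ty": 0.78},{"tx": -0.11,"ty": 0.88},{"tx": -0.11,"ty": 0.88}]}}

```text
invalid input
```

```bash
python3 - <<'E'
from h import *
s=get_state();cal=calibration("wrist");im=grab_frame("wrist");cv2.imwrite("pics/w.png",im[:,:,::-1])
print(s["t"],s["eef_pos"],s["ee_rot"]);print(np.round(cal["extrinsics"],3))
for n in("knob","bolt","keeper"):
    r=spot_point(n,"wrist");print(n,[(np.round(x["uv"],1),round(x["score"],2),[onz("wrist",x["uv"],z,cal).round(4) for z in(.07,.1,.107)]) for x in r[:2]])
print(regions_of("knob","wrist")[0]["rect"] )
E
```

```text
1.1667 [ 0.32170447 -0.33702429  0.23790966] [-3.14110463e+00  2.14701594e-03  2.98446079e+00]
[[ 0.157  0.951  0.267  0.251]
 [ 0.988 -0.151 -0.041 -0.325]
 [ 0.001  0.27  -0.963  0.435]
 [ 0.     0.     0.     1.   ]]
knob []
bolt []
keeper []Traceback (most recent call last):
  File "<stdin>", line 6, in <module>
IndexError: list index out of range
```

View pics/w.png

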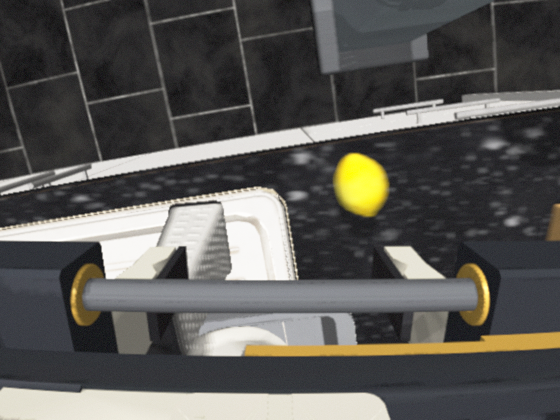

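The move was refused (rows lack some numbers, it seems); the wrist view shows the lemon at (360,185) and the rack below left, and the arm is still in transit. I resend full rows.

Call:
{"name": "arm_command", "arguments": {"commands": [{"tx": -0.01,"ty": 0.13,"tz": 0,"twist": 0},{"tx": -0.02,"ty": 0.26,"tz": 0,"twist": 0},{"tx": -0.04,"ty": 0.39,"tz": 0,"twist": 0},{"tx": -0.05,"ty": 0.52,"tz": 0,"twist": 0},{"tx": -0.07,"ty": 0.65,"tz": 0,"twist": 0},{"tx": -0.08,"ty": 0.78,"tz": 0,"twist": 0},{"tx": -0.1,"ty": 0.9,"tz": 0,"twist": 0},{"tx": -0.11,"ty": 1,"tz": 0,"twist": 0}]}}

```text
t: 2.08
eef_pos: [0.3878, -0.0955, 0.2371]
ee_rot: [-3.141, 0.0, 2.983]
force: [0.1, 0.1, -0.2]
width: 0.0875
gripper_force: 0.0
```

Call:
{"name": "arm_command", "arguments": {"commands": [{"tx": -0.02,"ty": 0.13,"tz": 0,"twist": 0},{"tx": -0.03,"ty": 0.26,"tz": 0,"twist": 0},{"tx": -0.05,"ty": 0.39,"tz": 0,"twist": 0},{"tx": -0.07,"ty": 0.52,"tz": 0,"twist": 0},{"tx": -0.09,"ty": 0.65,"tz": 0,"twist": 0},{"tx": -0.11,"ty": 0.78,"tz": 0,"twist": 0},{"tx": -0.11,"ty": 0.88,"tz": 0,"twist": 0},{"tx": -0.11,"ty": 0.88,"tz": 0,"twist": 0}]}}

```text
t: 2.75
eef_pos: [0.4505, 0.1192, 0.2362]
ee_rot: [-3.141, -0.001, 2.984]
force: [-0.0, 0.7, 0.0]
width: 0.0876
gripper_force: 0.0
```

```bash
python3 - <<'E'
from h import *
s=get_state();cal=calibration("wrist");im=grab_frame("wrist");cv2.imwrite("pics/w2.png",im[:,:,::-1])
print(s["t"],s["eef_pos"],s["ee_rot"])
for n in("knob","bolt","keeper"):
    r=spot_point(n,"wrist");print(n,[(np.round(x["uv"],1),round(x["score"],2),[onz("wrist",x["uv"],z,cal).round(4) for z in(.07,.1,.107)]) for x in r[:2]])
E
```

```text
2.75 [0.45054375 0.11921792 0.2361884 ] [-3.14056464e+00 -7.79620649e-04  2.98430917e+00]
knob [(array([309.3, 216. ]), 0.83, [array([0.4937, 0.1447, 0.07  ]), array([0.4844, 0.1436, 0.1   ]), array([0.4822, 0.1434, 0.107 ])])]
bolt [(array([298. , 254.3]), 0.97, [array([0.5347, 0.1269, 0.07  ]), array([0.5219, 0.1272, 0.1   ]), array([0.519 , 0.1273, 0.107 ])])]
keeper []
```

View pics/w2.png

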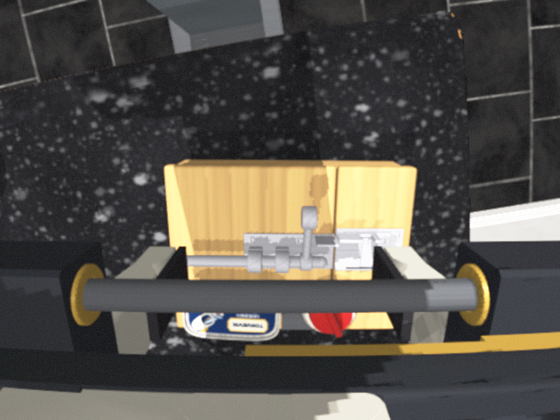

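The knob shows at (309,216) and the bolt at (298,254), aligned with the gripper; the knob is at about (0.481, 0.143, 0.110), so a≈1.2 and v≈0.008. I descend to it.

Call:
{"name": "arm_command", "arguments": {"commands": [{"tx": -0.06,"ty": 0.07,"tz": 0.05,"twist": 0},{"tx": -0.106,"ty": 0.114,"tz": 0.13,"twist": 0},{"tx": -0.106,"ty": 0.114,"tz": 0.23,"twist": 0},{"tx": -0.106,"ty": 0.114,"tz": 0.33,"twist": 0},{"tx": -0.106,"ty": 0.114,"tz": 0.42,"twist": 0},{"tx": -0.106,"ty": 0.114,"tz": 0.5,"twist": 0},{"tx": -0.106,"ty": 0.114,"tz": 0.56,"twist": 0},{"tx": -0.106,"ty": 0.114,"tz": 0.58,"twist": 0}], "claw": 0.6}}

```text
t: 3.62
eef_pos: [0.4782, 0.1386, 0.0899]
ee_rot: [-3.139, -0.003, 2.982]
force: [-0.6, -0.3, 0.8]
width: 0.0529
gripper_force: 0.0
```

```bash
python3 - <<'E'
from h import *
s=get_state();cal=calibration("wrist");im=grab_frame("wrist");cv2.imwrite("pics/w3.png",im[:,:,::-1])
print(s["t"],s["eef_pos"],s["force"],s["width"])
for n in("knob","bolt"):
    r=spot_point(n,"wrist");print(n,[(np.round(x["uv"],1),round(x["score"],2),[onz("wrist",x["uv"],z,cal).round(4) for z in(.07,.107,.112)]) for x in r[:2]])
E
```

```text
3.6167 [0.47817808 0.13856963 0.089938  ] [-0.56349743 -0.33628825  0.82026662] 0.05294333089512848
knob [(array([284.8, 256.5]), 0.58, [array([0.5004, 0.1392, 0.07  ]), array([0.4847, 0.1412, 0.107 ]), array([0.4826, 0.1415, 0.112 ])])]
bolt [(array([273.2, 302.1]), 0.9, [array([0.532 , 0.1264, 0.07  ]), array([0.511 , 0.1305, 0.107 ]), array([0.5082, 0.1311, 0.112 ])])]
```

View pics/w3.png

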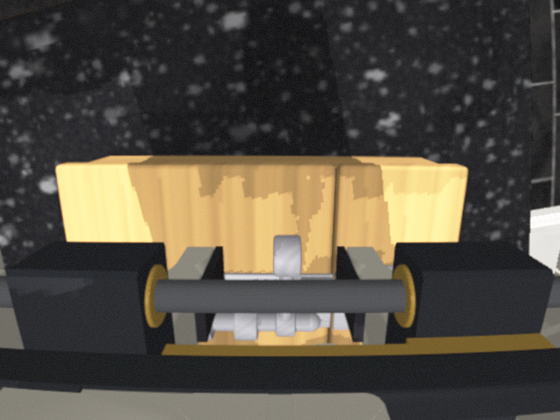

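The knob (287,257) sits between the fingers (inner faces 222 and 337), about 3 mm off centre. I correct and close.

Call:
{"name": "arm_command", "arguments": {"commands": [{"tx": -0.015,"ty": 0.013,"tz": 0,"twist": 0},{"tx": -0.015,"ty": 0.013,"tz": 0,"twist": 0},{"tx": -0.015,"ty": 0.013,"tz": 0,"twist": 0},{"tx": -0.015,"ty": 0.013,"tz": 0,"twist": 0},{"tx": -0.015,"ty": 0.013,"tz": 0,"twist": 0},{"tx": -0.015,"ty": 0.013,"tz": 0,"twist": 0},{"tx": -0.015,"ty": 0.013,"tz": 0,"twist": 0},{"tx": -0.015,"ty": 0.013,"tz": 0,"twist": 0}], "claw": 0, "grip_force": 15}}

```text
t: 4.43
eef_pos: [0.4835, 0.1435, 0.0921]
ee_rot: [3.142, 0.0, 2.984]
force: [-0.2, 0.9, -0.4]
width: 0.0046
gripper_force: 0.0
```

```bash
python3 - <<'E'
from h import *
s=get_state();cal=calibration("wrist");im=grab_frame("wrist");cv2.imwrite("pics/w4.png",im[:,:,::-1])
print(s["t"],s["eef_pos"],s["force"],s["width"],np.round(cal["extrinsics"],3))
print("tip px",proj("wrist",s["eef_pos"],cal),proj("wrist",s["eef_pos"]+[0,0,.019],cal))
for n in("knob",):
    r=spot_point(n,"wrist");print(n,[(np.round(x["uv"],1),round(x["score"],2),[onz("wrist",x["uv"],z,cal).round(4) for z in(.09,.107,.112)]) for x in r[:2]])
E
```

```text
4.4333 [0.48349726 0.1434614  0.09211271] [-0.19388838  0.89866566 -0.42818879] 0.00458271898274938 [[ 0.157  0.951  0.265  0.413]
 [ 0.988 -0.151 -0.041  0.155]
 [ 0.001  0.268 -0.963  0.29 ]
 [ 0.     0.     0.     1.   ]]
tip px [278.19309523 235.12872177] [278.10886683 247.39701841]
knob [(array([274.1, 243.9]), 0.74, [array([0.4893, 0.1401, 0.09  ]), array([0.4828, 0.1414, 0.107 ]), array([0.4809, 0.1418, 0.112 ])])]
```

View pics/w4.png

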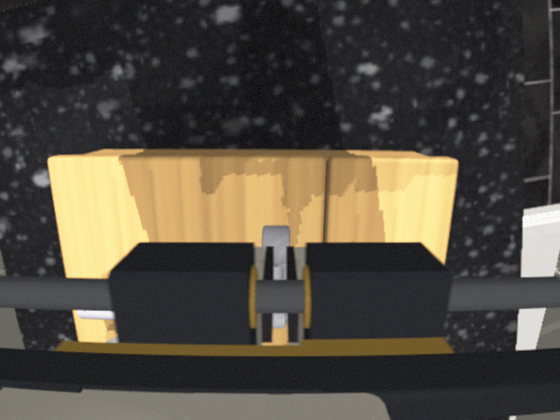

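```bash
python3 - <<'E'
import cv2,numpy as np
a=cv2.imread("pics/w4.png")[210:350,220:340];b=cv2.imread("pics/w3.png")[210:350,160:360]
z=lambda i,f:cv2.resize(i,None,fx=f,fy=f,interpolation=2)
A=z(a,2.5*1.0);B=z(b,2.5)
cv2.imwrite("pics/z.png",np.hstack([A,B]))
E
python3 -c "
from h import *
s=get_state();print(s['width'],s['gripper_force'],s['t'])"
```

```text
0.0011433001764173153 0.0 4.5333
```

View pics/z.png

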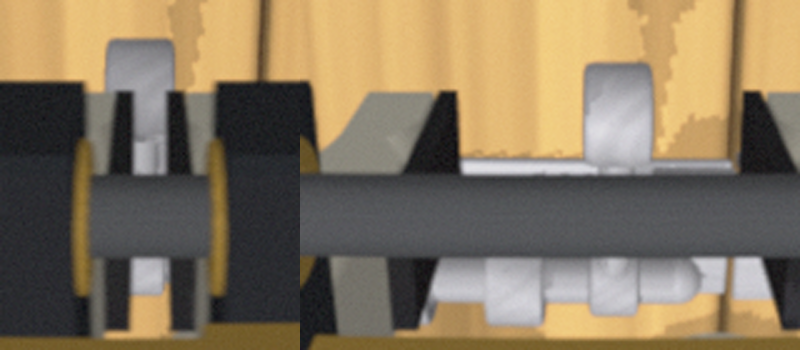

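```bash
python3 - <<'E'
from h import *
c=calibration("wrist");print(c["camera_matrix"],c["k1"])
E=np.array(c["extrinsics"]);f=c["camera_matrix"][0][0];s=get_state();print(s["eef_pos"],s["width"],s["t"])
# where pad front-tip edge (row 247, centre col) lies at depth f*width/gap
o,r=ray("wrist",[280,247],c)
for ppm in(2.155,1.97):
    d=f/ppm/1000; p=o+r*d/(E[:3,2]@r);q=R.from_euler('xyz',s["ee_rot"]).inv().apply(p-s["eef_pos"]);print(ppm,d,p,"in tool",q)
E
```

```text
[[362.84256157   0.         279.58047864]
 [  0.         362.84256157 207.68720439]
 [  0.           0.           1.        ]] -0.0825631983253424
[0.48352204 0.1434311  0.09207393] 0.0011433001764173153 4.5333
2.155 0.16837241836344322 [0.47509045 0.14573801 0.13226652] in tool [ 0.00868876  0.00095728 -0.04019262]
1.97 0.18418404140772593 [0.48091144 0.14485186 0.11749225] in tool [ 0.00280082  0.00099376 -0.02541835]
```

The zoomed crop shows the closed pads (front edge at row 247) above the knob (rows 226–265), not around it. Seen by pad width they sit about 40 mm nearer the camera than the stated TCP. I reopen and go down in steps, watching the force.

Call:
{"name": "arm_command", "arguments": {"commands": [{"tx": 0,"ty": 0,"tz": 0,"twist": 0},{"tx": 0,"ty": 0,"tz": 0,"twist": 0},{"tx": 0,"ty": 0,"tz": 0,"twist": 0},{"tx": 0,"ty": 0,"tz": 0,"twist": 0},{"tx": 0,"ty": 0,"tz": 0,"twist": 0},{"tx": 0,"ty": -0.008,"tz": 0.02,"twist": 0},{"tx": 0,"ty": -0.008,"tz": 0.04,"twist": 0},{"tx": 0,"ty": -0.008,"tz": 0.06,"twist": 0}], "claw": 0.6}}

```text
t: 5.2
eef_pos: [0.4831, 0.1412, 0.0764]
ee_rot: [-3.142, -0.0, 2.984]
force: [-0.0, -0.0, -0.7]
width: 0.0485
gripper_force: 0.0
```

```bash
python3 - <<'E'
from h import *
s=get_state();print(s["eef_pos"],s["force"],s["width"],s["q"])
for c in("top","scene"):
    im=grab_frame(c);cv2.imwrite(f"pics/{c}b.png",im[:,:,::-1])
a=cv2.imread("pics/sceneb.png")[190:340,160:360]
cv2.imwrite("pics/z2.png",cv2.resize(a,None,fx=4,fy=4,interpolation=2))
c=calibration("scene");print([proj("scene",np.array(s["eef_pos"])+[0,0,d],c).round(1) for d in(0,.04)])
E
```

```text
[0.48306571 0.14124355 0.07644318] [-0.01804225 -0.02425945 -0.74564946] 0.048510412197232115 [ 6.75345428e-01  1.82147541e-01 -5.11620959e-01 -1.32698452e-04
 -8.77182392e-01 -2.40360591e+00]
[array([258.8, 275.6]), array([258.2, 266.2])]
```

View pics/z2.png

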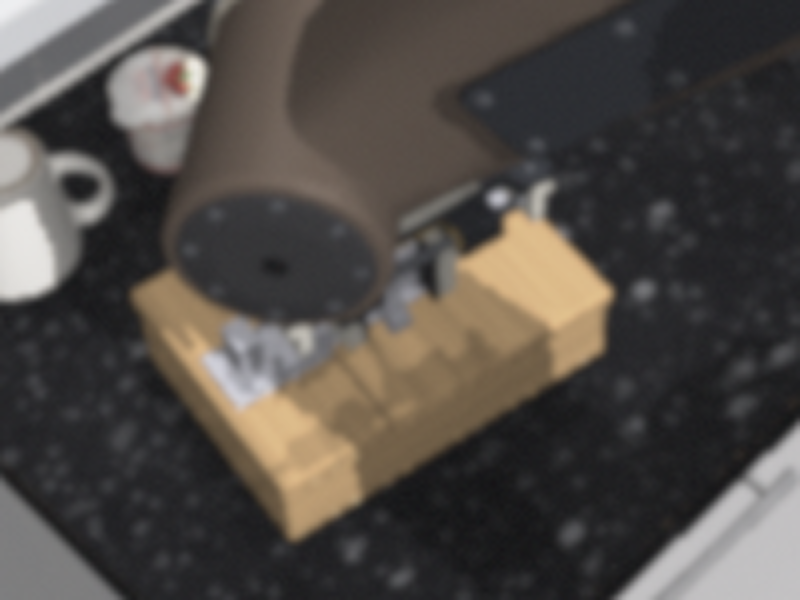

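```bash
python3 - <<'E'
from h import *
s=get_state();c=calibration("scene");ey=np.array([.156,.988,0]);ex=np.array([.988,-.156,0]);p=np.array(s["eef_pos"])
for d in(0,.02,.03,.04,.05):
    print(d,[((proj("scene",p+w*ey-.0095*ex+[0,0,d],c)-[160,190])*4).round(0) for w in(-.024,-.045,.024)])
E
```

```text
0 [array([435., 335.]), array([461., 319.]), array([374., 371.])]
0.02 [array([434., 316.]), array([461., 300.]), array([373., 353.])]
0.03 [array([434., 307.]), array([461., 291.]), array([372., 343.])]
0.04 [array([434., 297.]), array([460., 281.]), array([371., 334.])]
0.05 [array([433., 287.]), array([460., 272.]), array([370., 324.])]
```

The scene camera agrees: the finger's tip (crop 435,297) lies 40 mm above the stated TCP, so the real tips sit at eef z + 0.040. I go down a further 25 mm.

Call:
{"name": "arm_command", "arguments": {"commands": [{"tx": 0,"ty": 0,"tz": 0.015,"twist": 0},{"tx": 0,"ty": 0,"tz": 0.03,"twist": 0},{"tx": 0,"ty": 0,"tz": 0.045,"twist": 0},{"tx": 0,"ty": 0,"tz": 0.06,"twist": 0},{"tx": 0,"ty": 0,"tz": 0.07,"twist": 0},{"tx": 0,"ty": 0,"tz": 0.08,"twist": 0},{"tx": 0,"ty": 0,"tz": 0.09,"twist": 0},{"tx": 0,"ty": 0,"tz": 0.1,"twist": 0}]}}

```text
t: 5.97
eef_pos: [0.4833, 0.1415, 0.0519]
ee_rot: [3.141, 0.0, 2.984]
force: [0.8, 0.0, 0.3]
width: 0.0527
gripper_force: 0.0
```

Call:
{"name": "arm_command", "arguments": {"commands": [{"tx": 0,"ty": 0,"tz": 0,"twist": 0},{"tx": 0,"ty": 0,"tz": 0,"twist": 0},{"tx": 0,"ty": 0,"tz": 0,"twist": 0},{"tx": 0,"ty": 0,"tz": 0,"twist": 0},{"tx": 0,"ty": 0,"tz": 0,"twist": 0},{"tx": 0,"ty": 0,"tz": 0,"twist": 0},{"tx": 0,"ty": 0,"tz": 0,"twist": 0},{"tx": 0,"ty": 0,"tz": 0,"twist": 0}], "claw": 0, "grip_force": 15}}

```text
t: 6.63
eef_pos: [0.4832, 0.1414, 0.0521]
ee_rot: [-3.142, 0.0, 2.984]
force: [0.6, -0.8, 0.8]
width: 0.0139
gripper_force: 15.0
```

Gripped: width 13.9 mm, the knob's thickness. I swing the lever up along the arc, first half.

Call:
{"name": "arm_command", "arguments": {"commands": [{"tx": -0.005,"ty": 0,"tz": -0.011,"twist": 0},{"tx": -0.01,"ty": 0,"tz": -0.022,"twist": 0},{"tx": -0.016,"ty": 0,"tz": -0.032,"twist": 0},{"tx": -0.023,"ty": 0,"tz": -0.042,"twist": 0},{"tx": -0.03,"ty": 0,"tz": -0.052,"twist": 0},{"tx": -0.037,"ty": 0,"tz": -0.061,"twist": 0},{"tx": -0.045,"ty": 0,"tz": -0.07,"twist": 0},{"tx": -0.053,"ty": 0,"tz": -0.079,"twist": 0}]}}

```text
t: 7.3
eef_pos: [0.4962, 0.1392, 0.0719]
ee_rot: [-3.141, -0.001, 2.984]
force: [-1.1, -0.2, -5.3]
width: 0.0138
gripper_force: 15.0
```

Call:
{"name": "arm_command", "arguments": {"commands": [{"tx": -0.009,"ty": 0,"tz": -0.008,"twist": 0},{"tx": -0.018,"ty": 0,"tz": -0.016,"twist": 0},{"tx": -0.027,"ty": 0,"tz": -0.023,"twist": 0},{"tx": -0.037,"ty": 0,"tz": -0.03,"twist": 0},{"tx": -0.046,"ty": 0,"tz": -0.036,"twist": 0},{"tx": -0.056,"ty": 0,"tz": -0.041,"twist": 0},{"tx": -0.066,"ty": 0,"tz": -0.046,"twist": 0},{"tx": -0.076,"ty": 0,"tz": -0.051,"twist": 0}]}}

```text
t: 7.97
eef_pos: [0.5151, 0.1362, 0.0846]
ee_rot: [-3.141, -0.0, 2.984]
force: [-3.9, -1.6, -2.8]
width: 0.014
gripper_force: 15.0
```

```bash
python3 - <<'E'
from h import *
s=get_state();print(s["eef_pos"],s["force"],s["width"])
c=calibration("scene");im=grab_frame("scene");cv2.imwrite("pics/sc.png",im[:,:,::-1])
a=cv2.imread("pics/sc.png")[190:340,160:360];cv2.imwrite("pics/z3.png",cv2.resize(a,None,fx=4,fy=4,interpolation=2))
g=np.array(s["eef_pos"])+[0,0,.059];print("grasp",g,((proj("scene",g,c)-[160,190])*4).round())
E
```

```text
[0.51512823 0.1361586  0.08464217] [-3.94583036 -1.64791694 -2.75026069] 0.014033236790209428
grasp [0.51512823 0.1361586  0.14364217] [362. 246.]
```

View pics/z3.png

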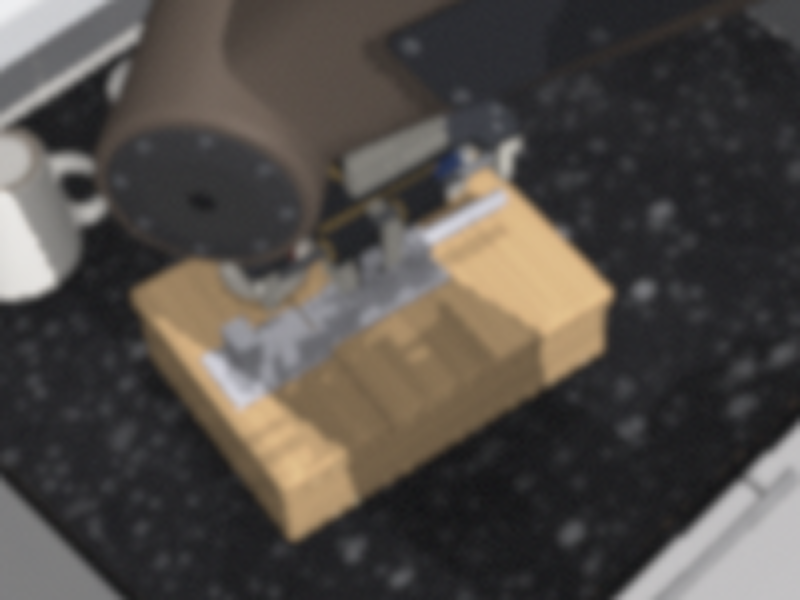

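The lever is up (grasp at 0.144 m high, a≈0.47), with the pads clear over the bolt. Now the slide: the first 32 mm are free of any stop.

Call:
{"name": "arm_command", "arguments": {"commands": [{"tx": 0,"ty": 0.016,"tz": 0,"twist": 0},{"tx": 0,"ty": 0.032,"tz": 0,"twist": 0},{"tx": 0,"ty": 0.048,"tz": 0,"twist": 0},{"tx": 0,"ty": 0.064,"tz": 0,"twist": 0},{"tx": 0,"ty": 0.08,"tz": 0,"twist": 0},{"tx": 0,"ty": 0.096,"tz": 0,"twist": 0},{"tx": 0,"ty": 0.112,"tz": 0,"twist": 0},{"tx": 0,"ty": 0.128,"tz": 0,"twist": 0}]}}

```text
t: 8.68
eef_pos: [0.5205, 0.1686, 0.0847]
ee_rot: [3.141, 0.001, 2.985]
force: [0.8, -4.9, -2.2]
width: 0.0137
gripper_force: 15.0
```

Call:
{"name": "arm_command", "arguments": {"commands": [{"tx": 0,"ty": 0.002,"tz": 0,"twist": 0},{"tx": 0,"ty": 0.004,"tz": 0,"twist": 0},{"tx": 0,"ty": 0.006,"tz": 0,"twist": 0},{"tx": 0,"ty": 0.008,"tz": 0,"twist": 0},{"tx": 0,"ty": 0.01,"tz": 0,"twist": 0},{"tx": 0,"ty": 0.012,"tz": 0,"twist": 0},{"tx": 0,"ty": 0.012,"tz": 0,"twist": 0},{"tx": 0,"ty": 0.012,"tz": 0,"twist": 0}]}}

```text
t: 9.35
eef_pos: [0.5208, 0.1709, 0.0846]
ee_rot: [3.141, 0.0, 2.984]
force: [2.6, -4.5, -2.9]
width: 0.014
gripper_force: 15.0
```

Call:
{"name": "arm_command", "arguments": {"commands": [{"tx": 0,"ty": 0.001,"tz": 0,"twist": 0},{"tx": 0,"ty": 0.002,"tz": 0,"twist": 0},{"tx": 0,"ty": 0.003,"tz": 0,"twist": 0},{"tx": 0,"ty": 0.004,"tz": 0,"twist": 0},{"tx": 0,"ty": 0.005,"tz": 0,"twist": 0},{"tx": 0,"ty": 0.006,"tz": 0,"twist": 0},{"tx": 0,"ty": 0.007,"tz": 0,"twist": 0},{"tx": 0,"ty": 0.008,"tz": 0,"twist": 0}]}}

```text
t: 10.02
eef_pos: [0.5211, 0.1728, 0.0846]
ee_rot: [3.142, 0.0, 2.984]
force: [2.5, -4.0, -3.2]
width: 0.0137
gripper_force: 15.0
```

Call:
{"name": "arm_command", "arguments": {"commands": [{"tx": 0,"ty": 0.001,"tz": 0,"twist": 0},{"tx": 0,"ty": 0.002,"tz": 0,"twist": 0},{"tx": 0,"ty": 0.003,"tz": 0,"twist": 0},{"tx": 0,"ty": 0.004,"tz": 0,"twist": 0},{"tx": 0,"ty": 0.005,"tz": 0,"twist": 0},{"tx": 0,"ty": 0.006,"tz": 0,"twist": 0},{"tx": 0,"ty": 0.007,"tz": 0,"twist": 0},{"tx": 0,"ty": 0.008,"tz": 0,"twist": 0}]}}

```text
t: 10.68
eef_pos: [0.5214, 0.1748, 0.0846]
ee_rot: [3.142, 0.0, 2.984]
force: [3.2, -4.5, -3.2]
width: 0.0138
gripper_force: 15.0
```

Call:
{"name": "arm_command", "arguments": {"commands": [{"tx": 0,"ty": 0.001,"tz": 0,"twist": 0},{"tx": 0,"ty": 0.002,"tz": 0,"twist": 0},{"tx": 0,"ty": 0.003,"tz": 0,"twist": 0},{"tx": 0,"ty": 0.004,"tz": 0,"twist": 0},{"tx": 0,"ty": 0.005,"tz": 0,"twist": 0},{"tx": 0,"ty": 0.006,"tz": 0,"twist": 0},{"tx": 0,"ty": 0.007,"tz": 0,"twist": 0},{"tx": 0,"ty": 0.008,"tz": 0,"twist": 0}]}}

```text
t: 11.35
eef_pos: [0.5217, 0.1768, 0.0846]
ee_rot: [3.141, 0.0, 2.984]
force: [3.5, -4.4, -3.3]
width: 0.0141
gripper_force: 15.0
```

Call:
{"name": "arm_command", "arguments": {"commands": [{"tx": 0,"ty": 0.001,"tz": 0,"twist": 0},{"tx": 0,"ty": 0.002,"tz": 0,"twist": 0},{"tx": 0,"ty": 0.003,"tz": 0,"twist": 0},{"tx": 0,"ty": 0.004,"tz": 0,"twist": 0},{"tx": 0,"ty": 0.005,"tz": 0,"twist": 0},{"tx": 0,"ty": 0.006,"tz": 0,"twist": 0},{"tx": 0,"ty": 0.007,"tz": 0,"twist": 0},{"tx": 0,"ty": 0.008,"tz": 0,"twist": 0}]}}

```text
t: 12.02
eef_pos: [0.5221, 0.1788, 0.0846]
ee_rot: [3.141, 0.0, 2.984]
force: [3.1, -3.7, -3.6]
width: 0.0141
gripper_force: 15.0
```

Call:
{"name": "arm_command", "arguments": {"commands": [{"tx": 0,"ty": 0.001,"tz": 0,"twist": 0},{"tx": 0,"ty": 0.002,"tz": 0,"twist": 0},{"tx": 0,"ty": 0.003,"tz": 0,"twist": 0},{"tx": 0,"ty": 0.004,"tz": 0,"twist": 0},{"tx": 0,"ty": 0.005,"tz": 0,"twist": 0},{"tx": 0,"ty": 0.006,"tz": 0,"twist": 0},{"tx": 0,"ty": 0.007,"tz": 0,"twist": 0},{"tx": 0,"ty": 0.008,"tz": 0,"twist": 0}]}}

```text
t: 12.68
eef_pos: [0.5224, 0.1807, 0.0846]
ee_rot: [3.141, 0.0, 2.984]
force: [3.4, -4.8, -2.7]
width: 0.0139
gripper_force: 15.0
```

Call:
{"name": "arm_command", "arguments": {"commands": [{"tx": 0,"ty": 0.001,"tz": 0,"twist": 0},{"tx": 0,"ty": 0.002,"tz": 0,"twist": 0},{"tx": 0,"ty": 0.003,"tz": 0,"twist": 0},{"tx": 0,"ty": 0.004,"tz": 0,"twist": 0},{"tx": 0,"ty": 0.005,"tz": 0,"twist": 0},{"tx": 0,"ty": 0.006,"tz": 0,"twist": 0},{"tx": 0,"ty": 0.007,"tz": 0,"twist": 0},{"tx": 0,"ty": 0.008,"tz": 0,"twist": 0}]}}

```text
t: 13.35
eef_pos: [0.5227, 0.1827, 0.0846]
ee_rot: [3.142, 0.0, 2.984]
force: [2.8, -4.1, -2.7]
width: 0.0139
gripper_force: 15.0
```

Call:
{"name": "arm_command", "arguments": {"commands": [{"tx": 0,"ty": 0.001,"tz": 0,"twist": 0},{"tx": 0,"ty": 0.002,"tz": 0,"twist": 0},{"tx": 0,"ty": 0.003,"tz": 0,"twist": 0},{"tx": 0,"ty": 0.004,"tz": 0,"twist": 0},{"tx": 0,"ty": 0.005,"tz": 0,"twist": 0},{"tx": 0,"ty": 0.006,"tz": 0,"twist": 0},{"tx": 0,"ty": 0.007,"tz": 0,"twist": 0},{"tx": 0,"ty": 0.008,"tz": 0,"twist": 0}]}}

```text
t: 14.02
eef_pos: [0.523, 0.1847, 0.0846]
ee_rot: [3.141, 0.0, 2.984]
force: [3.7, -4.4, -3.0]
width: 0.014
gripper_force: 15.0
```

Call:
{"name": "arm_command", "arguments": {"commands": [{"tx": 0,"ty": 0.001,"tz": 0,"twist": 0},{"tx": 0,"ty": 0.002,"tz": 0,"twist": 0},{"tx": 0,"ty": 0.003,"tz": 0,"twist": 0},{"tx": 0,"ty": 0.004,"tz": 0,"twist": 0},{"tx": 0,"ty": 0.005,"tz": 0,"twist": 0},{"tx": 0,"ty": 0.006,"tz": 0,"twist": 0},{"tx": 0,"ty": 0.007,"tz": 0,"twist": 0},{"tx": 0,"ty": 0.008,"tz": 0,"twist": 0}]}}

```text
t: 14.68
eef_pos: [0.5233, 0.1867, 0.0846]
ee_rot: [3.141, 0.0, 2.984]
force: [3.4, -4.2, -3.7]
width: 0.0137
gripper_force: 15.0
```

Call:
{"name": "arm_command", "arguments": {"commands": [{"tx": 0,"ty": 0.001,"tz": 0,"twist": 0},{"tx": 0,"ty": 0.002,"tz": 0,"twist": 0},{"tx": 0,"ty": 0.003,"tz": 0,"twist": 0},{"tx": 0,"ty": 0.004,"tz": 0,"twist": 0},{"tx": 0,"ty": 0.005,"tz": 0,"twist": 0},{"tx": 0,"ty": 0.006,"tz": 0,"twist": 0},{"tx": 0,"ty": 0.007,"tz": 0,"twist": 0},{"tx": 0,"ty": 0.008,"tz": 0,"twist": 0}]}}

```text
t: 15.35
eef_pos: [0.5236, 0.1887, 0.0846]
ee_rot: [3.142, 0.0, 2.984]
force: [3.8, -4.6, -3.6]
width: 0.0137
gripper_force: 15.0
```

Call:
{"name": "arm_command", "arguments": {"commands": [{"tx": 0,"ty": 0.001,"tz": 0,"twist": 0},{"tx": 0,"ty": 0.002,"tz": 0,"twist": 0},{"tx": 0,"ty": 0.003,"tz": 0,"twist": 0},{"tx": 0,"ty": 0.004,"tz": 0,"twist": 0},{"tx": 0,"ty": 0.005,"tz": 0,"twist": 0},{"tx": 0,"ty": 0.006,"tz": 0,"twist": 0},{"tx": 0,"ty": 0.007,"tz": 0,"twist": 0},{"tx": 0,"ty": 0.008,"tz": 0,"twist": 0}]}}

```text
t: 16.02
eef_pos: [0.524, 0.1906, 0.0846]
ee_rot: [3.142, 0.0, 2.984]
force: [3.6, -4.5, -3.0]
width: 0.0141
gripper_force: 15.0
```

Call:
{"name": "arm_command", "arguments": {"commands": [{"tx": 0,"ty": 0.001,"tz": 0,"twist": 0},{"tx": 0,"ty": 0.002,"tz": 0,"twist": 0},{"tx": 0,"ty": 0.003,"tz": 0,"twist": 0},{"tx": 0,"ty": 0.004,"tz": 0,"twist": 0},{"tx": 0,"ty": 0.005,"tz": 0,"twist": 0},{"tx": 0,"ty": 0.006,"tz": 0,"twist": 0},{"tx": 0,"ty": 0.007,"tz": 0,"twist": 0},{"tx": 0,"ty": 0.008,"tz": 0,"twist": 0}]}}

```text
t: 16.68
eef_pos: [0.5243, 0.1926, 0.0846]
ee_rot: [3.141, 0.0, 2.984]
force: [3.8, -4.4, -3.6]
width: 0.0138
gripper_force: 15.0
```

Call:
{"name": "arm_command", "arguments": {"commands": [{"tx": 0,"ty": 0.001,"tz": 0,"twist": 0},{"tx": 0,"ty": 0.002,"tz": 0,"twist": 0},{"tx": 0,"ty": 0.003,"tz": 0,"twist": 0},{"tx": 0,"ty": 0.004,"tz": 0,"twist": 0},{"tx": 0,"ty": 0.005,"tz": 0,"twist": 0},{"tx": 0,"ty": 0.006,"tz": 0,"twist": 0},{"tx": 0,"ty": 0.007,"tz": 0,"twist": 0},{"tx": 0,"ty": 0.008,"tz": 0,"twist": 0}]}}

```text
t: 17.35
eef_pos: [0.5246, 0.1946, 0.0846]
ee_rot: [3.142, 0.0, 2.984]
force: [3.7, -4.5, -3.9]
width: 0.0142
gripper_force: 15.0
```

Call:
{"name": "arm_command", "arguments": {"commands": [{"tx": 0,"ty": 0.001,"tz": 0,"twist": 0},{"tx": 0,"ty": 0.002,"tz": 0,"twist": 0},{"tx": 0,"ty": 0.003,"tz": 0,"twist": 0},{"tx": 0,"ty": 0.004,"tz": 0,"twist": 0},{"tx": 0,"ty": 0.005,"tz": 0,"twist": 0},{"tx": 0,"ty": 0.006,"tz": 0,"twist": 0},{"tx": 0,"ty": 0.007,"tz": 0,"twist": 0},{"tx": 0,"ty": 0.008,"tz": 0,"twist": 0}]}}

```text
t: 18.02
eef_pos: [0.525, 0.1965, 0.0846]
ee_rot: [3.142, 0.0, 2.984]
force: [3.8, -4.2, -3.4]
width: 0.014
gripper_force: 15.0
```

Call:
{"name": "arm_command", "arguments": {"commands": [{"tx": 0,"ty": 0.001,"tz": 0,"twist": 0},{"tx": 0,"ty": 0.002,"tz": 0,"twist": 0},{"tx": 0,"ty": 0.003,"tz": 0,"twist": 0},{"tx": 0,"ty": 0.004,"tz": 0,"twist": 0},{"tx": 0,"ty": 0.005,"tz": 0,"twist": 0},{"tx": 0,"ty": 0.006,"tz": 0,"twist": 0},{"tx": 0,"ty": 0.007,"tz": 0,"twist": 0},{"tx": 0,"ty": 0.008,"tz": 0,"twist": 0}]}}

```text
t: 18.68
eef_pos: [0.5251, 0.1981, 0.0846]
ee_rot: [-3.141, 0.0, 2.984]
force: [3.3, -7.1, -2.9]
width: 0.014
gripper_force: 15.0
```

The force rises to 7 N and the motion lags, so the stop is probably reached. I confirm with 0.5 mm more.

Call:
{"name": "arm_command", "arguments": {"commands": [{"tx": 0,"ty": 0.0005,"tz": 0,"twist": 0},{"tx": 0,"ty": 0.001,"tz": 0,"twist": 0},{"tx": 0,"ty": 0.0015,"tz": 0,"twist": 0},{"tx": 0,"ty": 0.002,"tz": 0,"twist": 0},{"tx": 0,"ty": 0.002,"tz": 0,"twist": 0},{"tx": 0,"ty": 0.002,"tz": 0,"twist": 0},{"tx": 0,"ty": 0.002,"tz": 0,"twist": 0},{"tx": 0,"ty": 0.002,"tz": 0,"twist": 0}]}}

```text
t: 19.35
eef_pos: [0.525, 0.1982, 0.0845]
ee_rot: [-3.14, -0.0, 2.984]
force: [3.4, -7.4, -2.7]
width: 0.0136
gripper_force: 15.0
```

The stop is confirmed: 0.1 mm moved for a 0.5 mm command. I ease off the push and turn the lever down.

Call:
{"name": "arm_command", "arguments": {"commands": [{"tx": 0.011,"ty": -0.002,"tz": 0.005,"twist": 0},{"tx": 0.021,"ty": -0.002,"tz": 0.011,"twist": 0},{"tx": 0.031,"ty": -0.002,"tz": 0.018,"twist": 0},{"tx": 0.041,"ty": -0.002,"tz": 0.025,"twist": 0},{"tx": 0.05,"ty": -0.002,"tz": 0.032,"twist": 0},{"tx": 0.059,"ty": -0.002,"tz": 0.04,"twist": 0},{"tx": 0.068,"ty": -0.002,"tz": 0.049,"twist": 0},{"tx": 0.076,"ty": -0.002,"tz": 0.058,"twist": 0}]}}

```text
t: 20.02
eef_pos: [0.5062, 0.2013, 0.0709]
ee_rot: [3.142, 0.001, 2.984]
force: [-0.9, -5.7, 5.4]
width: 0.0141
gripper_force: 15.0
```

Call:
{"name": "arm_command", "arguments": {"commands": [{"tx": 0.004,"ty": 0,"tz": 0.004,"twist": 0},{"tx": 0.008,"ty": 0,"tz": 0.009,"twist": 0},{"tx": 0.015,"ty": 0,"tz": 0.019,"twist": 0},{"tx": 0.018,"ty": 0,"tz": 0.024,"twist": 0},{"tx": 0.022,"ty": 0,"tz": 0.029,"twist": 0},{"tx": 0.025,"ty": 0,"tz": 0.034,"twist": 0},{"tx": 0.028,"ty": 0,"tz": 0.039,"twist": 0},{"tx": 0.03,"ty": 0,"tz": 0.043,"twist": 0}]}}

```text
t: 20.68
eef_pos: [0.4985, 0.2026, 0.06]
ee_rot: [3.142, -0.0, 2.984]
force: [-1.8, -4.3, 5.6]
width: 0.0137
gripper_force: 15.0
```

Call:
{"name": "arm_command", "arguments": {"commands": [{"tx": 0.002,"ty": 0,"tz": 0.003,"twist": 0},{"tx": 0.003,"ty": 0,"tz": 0.006,"twist": 0},{"tx": 0.005,"ty": 0,"tz": 0.009,"twist": 0},{"tx": 0.006,"ty": 0,"tz": 0.012,"twist": 0},{"tx": 0.007,"ty": 0,"tz": 0.015,"twist": 0},{"tx": 0.008,"ty": 0,"tz": 0.017,"twist": 0},{"tx": 0.009,"ty": 0,"tz": 0.02,"twist": 0},{"tx": 0.0105,"ty": 0,"tz": 0.022,"twist": 0}]}}

```text
t: 21.35
eef_pos: [0.4958, 0.203, 0.0544]
ee_rot: [-3.142, -0.0, 2.984]
force: [-2.0, -5.3, 3.7]
width: 0.0142
gripper_force: 15.0
```

No resistance past 1.0 rad, so the lever has entered the notch. I continue down.

Call:
{"name": "arm_command", "arguments": {"commands": [{"tx": 0.002,"ty": 0,"tz": 0.005,"twist": 0},{"tx": 0.004,"ty": 0,"tz": 0.01,"twist": 0},{"tx": 0.006,"ty": 0,"tz": 0.015,"twist": 0},{"tx": 0.007,"ty": 0,"tz": 0.02,"twist": 0},{"tx": 0.009,"ty": 0,"tz": 0.025,"twist": 0},{"tx": 0.01,"ty": 0,"tz": 0.03,"twist": 0},{"tx": 0.011,"ty": 0,"tz": 0.033,"twist": 0},{"tx": 0.012,"ty": 0,"tz": 0.036,"twist": 0}]}}

```text
t: 22.02
eef_pos: [0.4927, 0.2035, 0.0451]
ee_rot: [-3.141, -0.0, 2.984]
force: [-3.8, -4.3, 4.5]
width: 0.0143
gripper_force: 15.0
```

Call:
{"name": "arm_command", "arguments": {"commands": [{"tx": 0.0,"ty": 0,"tz": 0.003,"twist": 0},{"tx": 0.001,"ty": 0,"tz": 0.006,"twist": 0},{"tx": 0.001,"ty": 0,"tz": 0.009,"twist": 0},{"tx": 0.002,"ty": 0,"tz": 0.012,"twist": 0},{"tx": 0.002,"ty": 0,"tz": 0.015,"twist": 0},{"tx": 0.002,"ty": 0,"tz": 0.018,"twist": 0},{"tx": 0.002,"ty": 0,"tz": 0.018,"twist": 0},{"tx": 0.002,"ty": 0,"tz": 0.018,"twist": 0}]}}

```text
t: 22.68
eef_pos: [0.4918, 0.2036, 0.0404]
ee_rot: [-3.141, -0.001, 2.984]
force: [-4.1, -2.3, 3.7]
width: 0.0137
gripper_force: 15.0
```

Lever down at about 1.41 rad and the rod unmoved along its axis (0.2779, as at the stop). I release, then rise.

Call:
{"name": "arm_command", "arguments": {"commands": [{"tx": 0,"ty": 0,"tz": 0,"twist": 0},{"tx": 0,"ty": 0,"tz": 0,"twist": 0},{"tx": 0,"ty": 0,"tz": 0,"twist": 0},{"tx": 0,"ty": 0,"tz": 0,"twist": 0},{"tx": 0,"ty": 0,"tz": 0,"twist": 0},{"tx": 0,"ty": 0,"tz": 0,"twist": 0},{"tx": 0,"ty": 0,"tz": 0,"twist": 0},{"tx": 0,"ty": 0,"tz": 0,"twist": 0}], "claw": 0.55}}

```text
t: 23.35
eef_pos: [0.4928, 0.2038, 0.0403]
ee_rot: [3.142, 0.0, 2.984]
force: [-1.1, -0.0, -0.0]
width: 0.048
gripper_force: 0.0
```

Call:
{"name": "arm_command", "arguments": {"commands": [{"tx": 0,"ty": 0,"tz": -0.03,"twist": 0},{"tx": 0,"ty": 0,"tz": -0.1,"twist": 0},{"tx": 0.02,"ty": 0,"tz": -0.18,"twist": 0},{"tx": 0.05,"ty": 0,"tz": -0.28,"twist": 0},{"tx": 0.08,"ty": 0,"tz": -0.38,"twist": 0},{"tx": 0.1,"ty": 0,"tz": -0.48,"twist": 0},{"tx": 0.1,"ty": 0,"tz": -0.56,"twist": 0},{"tx": 0.1,"ty": 0,"tz": -0.6,"twist": 0}]}}

```text
t: 24.02
eef_pos: [0.4689, 0.2084, 0.194]
ee_rot: [3.138, 0.003, 2.985]
force: [0.2, 0.4, 0.2]
width: 0.0484
gripper_force: 0.0
```

```bash
python3 - <<'E'
from h import *
s=get_state();cal=calibration("wrist");im=grab_frame("wrist");print(s["t"],s["eef_pos"],s["force"],s["width"])
cv2.imwrite("pics/fin.png",cv2.resize(im[:,:,::-1],None,fx=1.4,fy=1.4,interpolation=2))
for x in spot_point("knob","wrist")[:1]:
    p=onz("wrist",x["uv"],.1,cal);d=p[:2]-[.5335,.1267];print(x,p,"box xy",d@[.988,-.156],d@[.156,.988])
E
```

```text
24.0167 [0.4689323  0.2083618  0.19400317] [0.17667001 0.37096609 0.16595845] 0.04843686821325444
{'uv': [279.1, 217.6], 'score': 0.67} [0.48749285 0.20629033 0.1       ] box xy -0.057871153923703234 0.07145813482729314
```

View pics/fin.png

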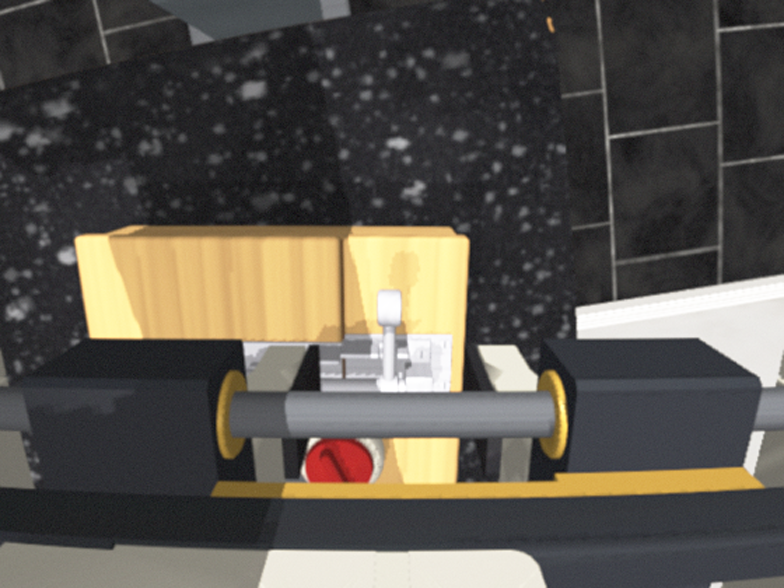

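The lever lies down through the keeper's comb, with the knob at (390,306), at y≈0.071 in the bolt's frame. The timer is undisturbed at (340,460) and the gripper is clear.

```bash
python3 -c "from station import *; print(job_done())"
```

```text
the job is handed in; nothing more can be done
None
```

The knife box is bolted and the job handed in: the rod was pushed left until I felt the stop (about 7 N on the wrist), the lever was turned down into the notch without resistance, and the gripper was clear of everything at about 24 s.

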